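# Shut and lock the battery cover of the backup power unit

## Robot

A 6-joint arm with a two-finger parallel gripper is mounted at the origin on a cart in front of the work surface, level with it; the furniture and walls round the work are solid. World frame = base frame: x ahead of the robot, y to its left, z up, the work surface at z = 0. Lengths are in m, angles in rad, forces in N, time in s.
With the tool pointing down it reaches from about 0.425 to 1.125 m from the base axis. Payload 14.9 kg.
Tool frame: the origin (TCP) lies between the finger pads; the fingertips stand robot.tip_reach ahead of it and the grasp point (between the pads) lies 5 mm behind it (robot.tip_reach is the distance from the TCP to the fingertips, in m); x points along the fingers, z is the direction in which the jaws open and shut, and the axes are right-handed (so a half turn about x gives the same grasp; the last joint's range is limited). The gripper opens to 91 mm and grips with 3 to 60 N. Pads are 32 mm wide; open, the fingers measure 118 mm over their backs; the gripper's body (76 mm by 178 mm) begins 60 mm behind the grasp point.
Start: joints at [-1.178, 0.379, 1.734, -0, 1.028, -0.033], TCP at [0.289, -0.638, 0.228] pointing down, gripper open.
Joint ranges: [-2.77, 2.77], [-0.74, 2.19], [0, 2.66], [-1.06, 4.2], [0.31, 2.87], [-3.08, 3.08]. Speed limits (rad/s): [1.89, 1.89, 2.39, 3.14, 3.14, 3.14].

## Interface

Orientations are given as a 3x3 rotation matrix whose columns are the frame's x, y, z axes.
In Python, from plant import robot gives the robot as it stands.
- The arm moves only by the tool servo_tool, never from a script. Its argument "series" is a list of rows, each a list of 3 entries, a list of its own where there are three numbers: the opening, from 0 (shut) to 1 (fully open), then the shift along the tool's x, y, z in mm, then the turn, a rotation vector about the tool's x, y, z in degrees. A call has 1 to 20 rows; each row is the pose to reach, as a shift and turn from the pose measured when the call began, along the tool's axes at that moment; what a row does not reach only later rows make up. A row lasts 1/12 s, in which the tool goes at most 41.7 mm and 7.16 degrees, less where a joint would pass 70% of its speed; a pose out of reach is approached as far as the arm can. A call with a gripper value outside its range is refused whole. The fingers move at their own pace and stop on an object; "grip_force" is the grip in N (left out, the last holds). Time passes only in rows, so rows that repeat a pose let the fingers close. It gives the time, the measured TCP pose, the force and the opening at its end, in the units of the state.
- robot.observe(): the state, without advancing time (a new reading comes with each control period).
- robot.snapshot(name): name is "scene" or "top" or "wrist"; returns a dict with "image" (400x640x3 uint8, red, green, blue), "fovy" (degrees; the focal length in pixels is half the picture's height over the tangent of half this angle, whatever the lens; pixels are square), "cx", "cy" (the principal point, pixels), "k1" (the pictures are not rectified: a ray, as slopes to the right and down, at radius r is drawn at 1 + k1 r^2 times it, then the intrinsics apply), "extrinsics" (4x4, takes a point from world to camera coordinates); the wrist camera has in their place "tool_from_camera" (4x4, takes a point from camera to tool coordinates, whose origin is the TCP and whose axes are the tool frame's). Camera axes: x right, y down, z forward; pixel columns grow to the right and rows downward; lengths in m; the calibration is good to about 2 mm. A picture is of the moment at which its call begins: read the wrist's pose just before it. There is no depth.
- robot.hand_in(): hands the job in, once; it reports no verdict.
The state is a dict: "clock": time; "joints": joint angles; "dq": joint speeds; "tau": joint torques, N m; "ee_pos": TCP position; "eef_rot": TCP orientation; "force": force on the tool from outside, world axes, zero at the start; "wrist_torque": the same for the moment, N m; "width": finger opening in m.
Only numpy, scipy, OpenCV 4.12 (cv2) and the standard library are available. Lean on these libraries where they do the work, as an engineer would, in place of code of your own. Each camera call takes 0.05 s, during which the arm holds its last target.

## Task

Close the hinged battery cover of the grey backup power unit, then push its orange sprung stud straight in until you just feel it meet the rubber stop, turn it a quarter turn clockwise and let it spring back so that it stays locked. Do not force the stud hard against the rubber stop, and leave the other things on the desk where they are.

Things in the scene. Friction and masses are not known exactly. Their poses are not given: they have to be found in the camera images.
- unit: grey open-topped case of the backup power unit, 150 x 180 mm, 70 mm high, fixed to the worktop; origin at the centre of its underside; x points from its vented front to its hinge side, y along the hinge line, z up. Inside are a black battery pack and the steel receiver of the stud, both clear of the shut cover
- cover_hinge (a point): middle of the cover's hinge line: 78 mm to +x of the unit's origin and 73 mm above it, at the middle of the plate's thickness; the line is parallel to the unit's y. The light grey cover is a plate of 152 x 176 mm, 6 mm thick, that reaches 153 mm from the line, to the unit's -x when shut (its top is then 76 mm above the worktop)
- cover (a joint): cover angle (rad): 0 is shut, more is further open (stop at 1.25). It starts partly open and stays where it is left (stiff hinge; about 3 N at the front edge shuts it). Opening lifts the front edge, so that the outer face leans to the unit's +x
- push_spot (a point): point on the cover's outer face, good to push it shut: 135 mm from the hinge line, 58 mm to the unit's -y side of the stud, 18 mm from the front edge
- knob_centre (a point): centre of the stud's orange grip bar, 12 mm wide, 38 mm long, 22 mm high. The stud is square to the cover, its axis 120 mm from the hinge line in the middle of the cover's width. The bar lies along the unit's y (white dot) when unlocked and along the unit's x (red dot) when locked; the centre is 36.5 mm above the cover's outer face when the stud is sprung out
- flange_top (a point): centre of the upper face of the round black flange under the grip bar, 47 mm across, 4 mm thick, 11 mm below the bar's centre; push on it with the fingertips beside the bar: the bar itself is smooth, so a light grip may slide along it. At rest its underside is 21.5 mm above the cover, room for all of the stud's travel
- stud (a joint): turn of the stud (rad): 0 is unlocked, where it starts; it grows clockwise as seen from above to a stop at 1.60; locked is 1.57 (turn it to at least 1.5; the notch leaves it some play). It turns easily, but only at the right depth once its crossbar is in the receiver
- stud_sleeve (a joint): how far the stud is pushed in (m); 0 is sprung out, at rest. The spring takes 3 N there and 0.3 N more for each mm. Cover shut, it comes free to turn at some depth of 5 to 16 mm, set by the receiver, which differs each time and is not measured. Let go at the quarter turn, it springs back 3 to 5 mm into a notch, still 2 to 13 mm in; if it was not deep enough, it does not lock
- stop_axis (a point): point on the stud's axis on the cover's inner face. Further in, about 0.8 mm beyond the depth where the stud comes free to turn, a rubber stop (depth not measured) meets its end: 20 N per mm, felt clearly above the spring. More than 13 N on the rubber damages it (the hand then feels 18 to 21 N in all); pushing until the hand feels 10 to 13 N in all is right
- glue_stick: glue stick standing upright, 26 mm across and 90 mm high, to be left alone; origin at its underside
- usb_stick: teal memory stick, 18 x 53 x 9 mm, to be left alone; origin at its underside
- sticky_notes: yellow block of sticky notes, 76 x 76 x 13 mm, to be left alone; origin at its underside

How it is judged:
On the way, in this order (a step that is already met when the one before it is completed fails the run):
1. the cover is shut (value of joint cover below 0.03 rad), for 0.2 s.
2. the stud is turned to its locked quarter turn (value of joint cover below 0.03 rad and value of joint stud above 1.35 rad), for 0.1 s.
At the end, for the whole second after the job is handed in: the cover is shut (within 0.03 rad), the stud is turned to more than 1.35 rad and stays held in by its notch (more than 1.5 mm in) when let go (all of step 2 and value of joint stud_sleeve above 0.0015 m); the robot touches nothing.
It fails at once if the rubber stop under the stud is pushed with more than 13 N (contact force between buffer and unit above 13 N).
It fails at once if the glue stick is moved by more than 20 mm (distance of glue_stick from where it was at the start of the episode above 0.02 m).
It fails at once if the memory stick is moved by more than 20 mm (distance of usb_stick from where it was at the start of the episode above 0.02 m).
It fails at once if the block of sticky notes is moved by more than 20 mm (distance of sticky_notes from where it was at the start of the episode above 0.02 m).
It also fails if it takes over 72 s, if anything falls off the work surface, if the arm or the gripper's body presses on something with over 40 N, if the wrist force passes 120 N, or if a joint passes its speed limit or range.

## Working session

There is one attempt and no reset: what is moved stays moved. The work goes in short steps, Python scripts to look and compute and a tool call to move; the robot and the scene stay as the last step left them, time stands still between calls to the robot, and variables do not carry over. Pictures are saved under pics/ and viewed, and the job is handed in when it is done.

Besides the shell and the picture viewer there is one more tool, called after "Call:" in YAML: its name, and indented under it one key for each argument. servo_tool: Moves the arm, as the interface text tells. Its arguments: {"type":"object","properties":{"series":{"type":"array"},"grip_force":{"type":"number"}},"required":["series"]}

```bash
mkdir -p pics; ls
python3 - <<'E'
from plant import robot
import cv2,numpy as np
s=robot.observe();print(s, robot.tip_reach)
for n in ["scene","top","wrist"]:
    d=robot.snapshot(n);cv2.imwrite(f"pics/{n}0.png",d["image"][:,:,::-1])
    print(n,{k:(np.round(v,4).tolist() if k!="image" else 0) for k,v in d.items()})
E
```

```text
pics
{'clock': 0.0, 'joints': array([-1.17831145e+00,  3.79408535e-01,  1.73476956e+00,  2.70227449e-05,
        1.02849418e+00, -3.32907512e-02]), 'dq': array([-0.00121104,  0.00076673, -0.00281093,  0.00017431, -0.00020984,
       -0.0009164 ]), 'tau': array([ 4.19552889e-03, -7.63721681e+01, -4.34361005e+01,  6.52208878e-02,
        4.26279008e-02, -1.39112267e-04]), 'ee_pos': array([ 0.28898197, -0.63715435,  0.22729382]), 'eef_rot': array([[-3.91554806e-04,  9.10724428e-01,  4.13014362e-01],
       [ 1.00638359e-03,  4.13014544e-01, -9.10723874e-01],
       [-9.99999417e-01,  5.90525669e-05, -1.07825595e-03]]), 'force': array([-0.22072529,  0.07669649, -0.03404369]), 'wrist_torque': array([-0.02768822, -0.03857365, -0.01273392]), 'width': 0.09125323518122723} 0.014
scene {'image': 0, 'fovy': 47.1983, 'cx': 317.3735, 'cy': 196.8532, 'k1': 0.0094, 'extrinsics': [[-0.6441, -0.7647, -0.0179, 0.4728], [-0.5511, 0.4801, -0.6825, 0.2572], [0.5305, -0.4298, -0.7307, 0.7981], [0.0, 0.0, 0.0, 1.0]]}
top {'image': 0, 'fovy': 53.5793, 'cx': 317.7104, 'cy': 196.9665, 'k1': -0.0508, 'extrinsics': [[-0.02, -0.9991, 0.0376, 0.1841], [-0.9885, 0.0141, -0.1504, 0.5155], [0.1497, -0.0401, -0.9879, 0.896], [0.0, 0.0, 0.0, 1.0]]}
wrist {'image': 0, 'fovy': 70.5196, 'cx': 320.859, 'cy': 200.9713, 'k1': -0.0447, 'tool_from_camera': [[0.0009, -0.2865, 0.9581, -0.157], [0.0009, -0.9581, -0.2865, 0.0811], [1.0, 0.0011, -0.0006, -0.0005], [0.0, 0.0, 0.0, 1.0]]}
```

View pics/scene0.png

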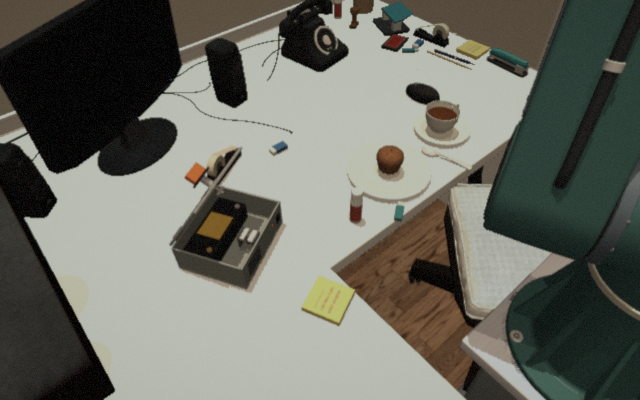

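View pics/top0.png

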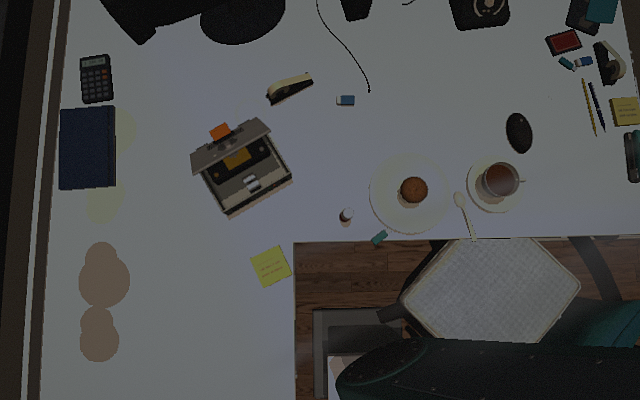

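View pics/wrist0.png

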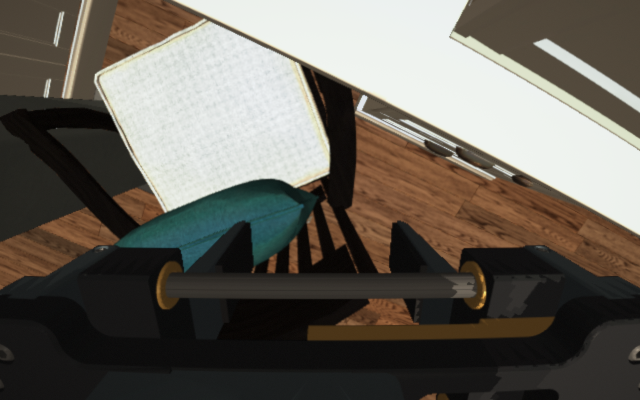

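Run:
```python
import cv2
a=cv2.imread("pics/top0.png")[100:240,170:310];a=cv2.convertScaleAbs(a,alpha=1.6)
cv2.imwrite("pics/topz.png",cv2.resize(a,None,fx=4.2,fy=4.2,interpolation=cv2.INTER_CUBIC))
a=cv2.imread("pics/scene0.png")[140:300,150:310];a=cv2.convertScaleAbs(a,alpha=1.6)
cv2.imwrite("pics/scenez.png",cv2.resize(a,None,fx=3.7,fy=3.7,interpolation=cv2.INTER_CUBIC))
```

```text
(no output)
```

View pics/topz.png

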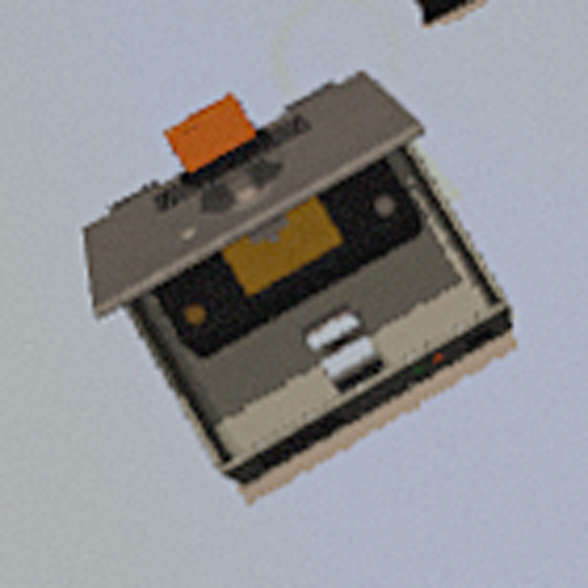

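View pics/scenez.png

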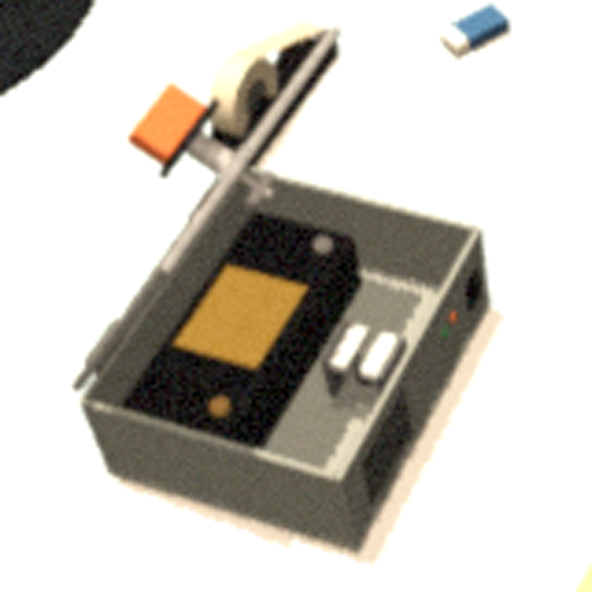

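```bash
cat > h.py <<'E'
import numpy as np,cv2
from plant import robot
def ray(d,uv,T=None):
    h=d["image"].shape[0];f=h/2/np.tan(np.radians(d["fovy"])/2)
    x=(uv[0]-d["cx"])/f;y=(uv[1]-d["cy"])/f
    K=np.array([[f,0,d["cx"]],[0,f,d["cy"]],[0,0,1]])
    p=cv2.undistortPoints(np.array([[uv]],float),K,np.array([d["k1"],0,0,0,0.]))[0,0]
    v=np.array([p[0],p[1],1])
    if T is None: T=np.linalg.inv(d["extrinsics"])
    return T[:3,3],T[:3,:3]@v
def plane(d,uv,z,T=None):
    o,v=ray(d,uv,T);return o+v*(z-o[2])/v[2]
def proj(d,P,T=None):
    h=d["image"].shape[0];f=h/2/np.tan(np.radians(d["fovy"])/2)
    E=d["extrinsics"] if T is None else np.linalg.inv(T)
    c=E[:3,:3]@P+E[:3,3];s=c[:2]/c[2];s=s*(1+d["k1"]*(s@s));return s*f+[d["cx"],d["cy"]]
def tri(a,b):
    (o1,v1),(o2,v2)=a,b
    A=np.c_[v1,-v2];t=np.linalg.lstsq(A,o2-o1,rcond=None)[0]
    p,q=o1+v1*t[0],o2+v2*t[1];return (p+q)/2,np.linalg.norm(p-q)
def wristT(s,d):
    T=np.eye(4);T[:3,:3]=s["eef_rot"];T[:3,3]=s["ee_pos"];return T@d["tool_from_camera"]
E
python3 - <<'E'
from h import *
np.set_printoptions(precision=4,suppress=True)
t=robot.snapshot("top");s=robot.snapshot("scene")
tz=lambda x,y:((x+.5)/4.2-.5+170,(y+.5)/4.2-.5+100)
sz=lambda x,y:((x+.5)/3.7-.5+150,(y+.5)/3.7-.5+140)
fr=plane(t,tz(512,312),.07);fl=plane(t,tz(228,470),.07)
print("front r,l",fr,fl,np.linalg.norm(fr-fl))
fr2=plane(s,sz(484,230),.07);fl2=plane(s,sz(342,480),.07);bl2=plane(s,sz(84,402),.07)
print("scene fr fl bl",fr2,fl2,bl2,np.linalg.norm(fr2-fl2),np.linalg.norm(bl2-fl2))
for a,b in((fr,fl),(fr2,fl2)):
    y=(b-a)/np.linalg.norm(b-a);x=np.array([y[1],-y[0],0]);c=(a+b)/2+.075*x;print("yaw",np.degrees(np.arctan2(x[1],x[0])),"c",c)
# orange centroid
for n,d in(("t",t),("s",s)):
    hsv=cv2.cvtColor(d["image"],cv2.COLOR_RGB2HSV)
    m=cv2.inRange(hsv,(3,170,100),(14,255,255));k,l,st,ce=cv2.connectedComponentsWithStats(m)
    i=1+st[1:,4].argmax();print(n,ce[i],st[i]); 
    if n=="t":a=ray(d,ce[i])
    else:b=ray(d,ce[i])
print("knob",tri(a,b))
for n,uv in(("glue top",(347,214)),):print(plane(t,uv,.09))
print("usb",plane(t,(379,238),.009),"notes",plane(t,(271,266),.013))
print("coverfree R",tri(ray(t,tz(425,130)),ray(s,sz(337,33))))
print(robot.observe()["clock"])
E
```

```text
front r,l [0.5673 0.2353 0.07  ] [0.4834 0.3873 0.07  ] 0.1736622429255666
scene fr fl bl [0.5685 0.2376 0.07  ] [0.481  0.3908 0.07  ] [0.6078 0.4646 0.07  ] 0.17651672376128755 0.1467049027966961
yaw 28.907608004034504 c [0.591  0.3476 0.07  ]
yaw 29.739106136097572 c [0.5899 0.3514 0.07  ]
t [219.7554 131.5   ] [210 123  20  18 184]
s [194.9485 173.2732] [186 164  19  19 194]
knob (array([0.6287, 0.3737, 0.1947]), np.float64(9.919910672473113e-05))
[0.4714 0.1136 0.09  ]
usb [0.4209 0.029  0.009 ] notes [0.36   0.2871 0.013 ]
coverfree R (array([0.6299, 0.2731, 0.195 ]), np.float64(0.001571181581819493))
0.25
```

Run:
```python
from h import *
t=robot.snapshot("top");s=robot.snapshot("scene")
for P in((0,0,0),(0,0,.5),(.289,-.637,.227),(.289,-.637,.4),(.42,-.22,.35),(.53,.13,.35)):
    print(P,proj(t,np.array(P)).round(),proj(s,np.array(P)).round())
for uv in((405,300),(555,325),(440,250),(340,350)):print(uv,plane(t,uv,0).round(3))
x=np.array([.871,.491,0]);y=np.array([-.491,.871,0]);H=np.array([.6585,.388,.073])
for th in(.988,.8,.6,.4,.2,0,-.05):
    c,n=np.cos(th),np.sin(th)
    p=H+x*(-.135*c+.003*n)-.058*y;p[2]+=.135*n+.003*c
    o=p+x*.0135*min(1,th/.3);o[2]+=.014
    st=robot.observe();print(th,o.round(4),(st["eef_rot"].T@(o-st["ee_pos"])*1000).round(1))
```

```text
(0, 0, 0) [398. 421.] [590. 345.]
(0, 0, 0.5) [503. 599.] [813. 107.]
(0.289, -0.637, 0.227) [729. 290.] [652.  39.]
(0.289, -0.637, 0.4) [830. 296.] [697. -41.]
(0.42, -0.22, 0.35) [572. 225.] [512.  27.]
(0.53, 0.13, 0.35) [354. 159.] [333.  71.]
(405, 300) [ 0.273 -0.029  0.   ]
(555, 325) [ 0.2   -0.399  0.   ]
(440, 250) [ 0.389 -0.122  0.   ]
(340, 350) [0.163 0.129 0.   ]
0.988 [0.6362 0.3089 0.2014] [  26.6  706.9 -718.5]
0.8 [0.6187 0.299  0.1859] [  42.1  686.9 -716.7]
0.6 [0.6032 0.2902 0.1657] [  62.3  669.1 -715.1]
0.4 [0.5915 0.2836 0.1423] [  85.7  655.7 -714. ]
0.2 [0.5801 0.2772 0.1168] [ 111.2  642.8 -712.8]
0 [0.5694 0.2712 0.09  ] [ 138.   630.5 -711.7]
-0.05 [0.5674 0.2701 0.0832] [ 144.7  628.3 -711.5]
```

Call:
servo_tool:
  series:
    - [0, [-40, 0, 0], [0, 0, 0]]
    - [0, [-80, 30, -30], [-5, 0, 0]]
    - [0, [-100, 60, -60], [-10, 0, 0]]
    - [0, [-110, 90, -90], [-15, 0, 0]]
    - [0, [-110, 120, -120], [-20, 0, 0]]
    - [0, [-110, 150, -150], [-25, 0, 0]]
    - [0, [-110, 180, -180], [-30, 0, 0]]
    - [0, [-110, 210, -210], [-35, 0, 0]]
    - [0, [-110, 240, -240], [-40, 0, 0]]
    - [0, [-110, 270, -270], [-45, 0, 0]]
    - [0, [-110, 300, -300], [-50, 0, 0]]
    - [0, [-110, 330, -330], [-55, 0, 0]]
    - [0, [-110, 360, -360], [-60, 0, 0]]
    - [0, [-110, 390, -390], [-65, 0, 0]]
    - [0, [-110, 420, -420], [-70, 0, 0]]
    - [0, [-110, 450, -450], [-75, 0, 0]]
    - [0, [-110, 480, -480], [-80, 0, 0]]
    - [0, [-110, 510, -510], [-85, 0, 0]]
    - [0, [-110, 540, -540], [-90, 0, 0]]
    - [0, [-110, 570, -570], [-95, 0, 0]]
  grip_force: 30

```text
clock: 2.02
ee_pos: [0.5611, 0.0876, 0.3381]
eef_rot: [[0.0, -0.495, 0.869], [0.0, 0.869, 0.495], [-1.0, 0.0, 0.0]]
force: [0.8, -0.2, 0.4]
width: 0.0005
```

Call:
servo_tool:
  series:
    - [0, [0, 25, 30], [0, 0, 0]]
    - [0, [0, 50, 60], [0, 0, 0]]
    - [0, [0, 75, 90], [0, 0, 0]]
    - [0, [0, 100, 120], [0, 0, 0]]
    - [0, [0, 125, 150], [0, 0, 0]]
    - [0, [20, 145, 175], [0, 0, 0]]
    - [0, [40, 155, 180], [0, 0, 0]]
    - [0, [60, 155, 180], [0, 0, 0]]
    - [0, [60, 155, 180], [0, 0, 0]]
    - [0, [60, 155, 180], [0, 0, 0]]
    - [0, [60, 155, 180], [0, 0, 0]]

```text
clock: 2.93
ee_pos: [0.6413, 0.3112, 0.2796]
eef_rot: [[0.001, -0.494, 0.869], [0.001, 0.869, 0.494], [-1.0, -0.0, 0.002]]
force: [0.3, 0.3, 0.9]
width: 0.0005
```

Run:
```python
from h import *
for n in("wrist","scene"):
    d=robot.snapshot(n);a=d["image"]
    if n=="scene":a=cv2.resize(a[100:300,120:400],None,fx=2.6,fy=2.6)
    cv2.imwrite(f"pics/{n}1.png",a[:,:,::-1])
```

```text
(no output)
```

View pics/wrist1.png

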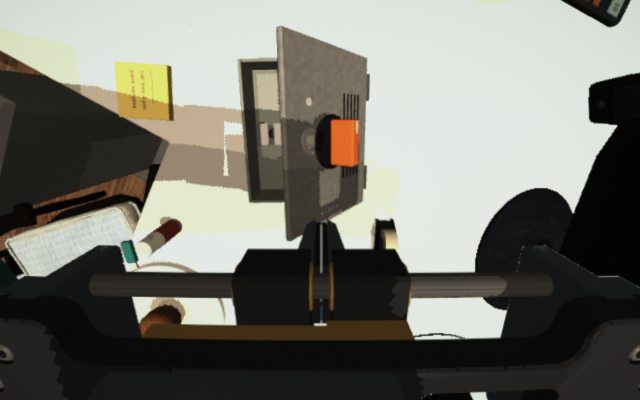

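View pics/scene1.png

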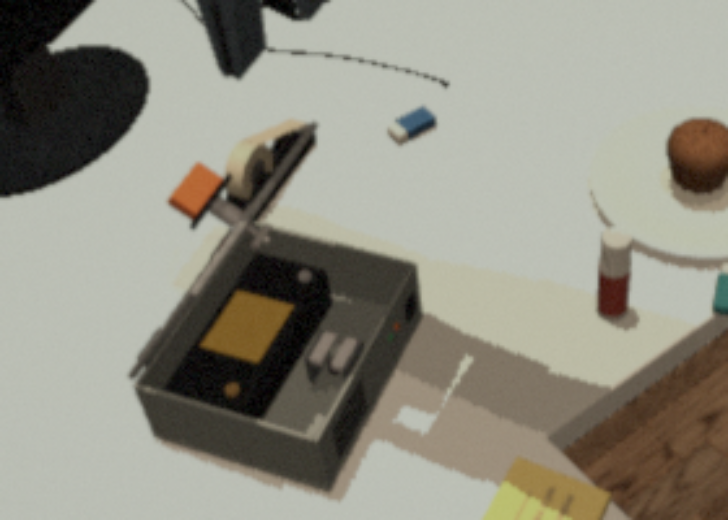

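Call:
servo_tool:
  series:
    - [0, [35, 0, 0], [0, 0, 0]]
    - [0, [65, 0, -2], [0, 0, 0]]
    - [0, [78, 0, -6], [0, 0, 0]]
    - [0, [86, 0, -16], [0, 0, 0]]
    - [0, [94, 0, -26], [0, 0, 0]]
    - [0, [104, 0, -35], [0, 0, 0]]
    - [0, [114, 0, -44], [0, 0, 0]]
    - [0, [125, 0, -51], [0, 0, 0]]
    - [0, [137, 0, -57], [0, 0, 0]]
    - [0, [137, 0, -57], [0, 0, 0]]

```text
clock: 3.87
ee_pos: [0.5901, 0.282, 0.1403]
eef_rot: [[-0.001, -0.494, 0.869], [-0.0, 0.869, 0.494], [-1.0, 0.0, -0.001]]
force: [-0.4, -0.2, -0.4]
width: 0.0007
```

Run:
```python
from h import *
d=robot.snapshot("wrist");cv2.imwrite("pics/w2.png",d["image"][:,:,::-1])
```

```text
(no output)
```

View pics/w2.png

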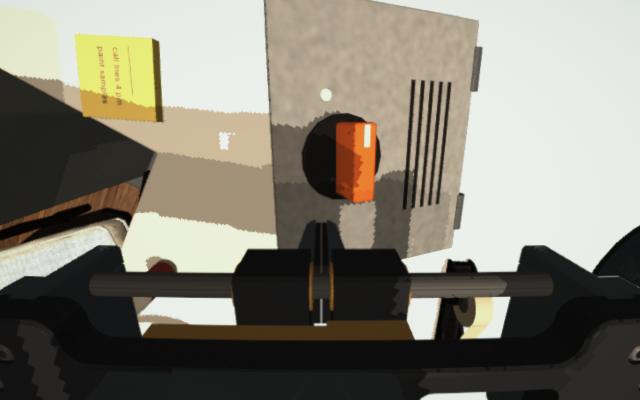

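Call:
servo_tool:
  series:
    - [0, [8, 0, -4], [0, 0, 0]]
    - [0, [16, 0, -8], [0, 0, 0]]
    - [0, [24, 0, -12], [0, 0, 0]]
    - [0, [32, 0, -16], [0, 0, 0]]
    - [0, [39, 0, -20], [0, 0, 0]]
    - [0, [44, 0, -22], [0, 0, 0]]
    - [0, [47, 0, -24], [0, 0, 0]]
    - [0, [49, 0, -24], [0, 0, 0]]
    - [0, [50, 0, -24], [0, 0, 0]]
    - [0, [51, 0, -24], [0, 0, 0]]

```text
clock: 4.75
ee_pos: [0.5705, 0.2709, 0.0906]
eef_rot: [[0.0, -0.494, 0.869], [0.0, 0.869, 0.494], [-1.0, 0.0, 0.0]]
force: [-0.2, 0.8, 0.3]
width: 0.0003
```

Call:
servo_tool:
  series:
    - [0, [0.7, 0, 0], [0, 0, 0]]
    - [0, [1.4, 0, 0], [0, 0, 0]]
    - [0, [2, 0, 0], [0, 0, 0]]
    - [0, [2, 0, 0], [0, 0, 0]]
    - [0, [2, 0, 0], [0, 0, 0]]

```text
clock: 5.17
ee_pos: [0.5706, 0.2709, 0.09]
eef_rot: [[0.0, -0.494, 0.869], [0.0, 0.869, 0.494], [-1.0, 0.0, 0.0]]
force: [-7.7, -4.3, 19.8]
width: 0.0004
```

Call:
servo_tool:
  series:
    - [0, [-15, 0, 0], [0, 0, 0]]
    - [0, [-40, 0, 0], [0, 0, 0]]
    - [0, [-65, 0, 0], [0, 0, 0]]
    - [0, [-90, 0, 0], [0, 0, 0]]
    - [0.4, [-90, 0, 0], [0, 0, 0]]
    - [0.4, [-90, 0, 0], [0, 0, 0]]
    - [0.4, [-90, 0, 0], [0, 0, 0]]
    - [0.4, [-90, 0, 0], [0, 0, 0]]

```text
clock: 5.83
ee_pos: [0.5701, 0.2706, 0.1788]
eef_rot: [[-0.001, -0.494, 0.869], [-0.0, 0.869, 0.494], [-1.0, 0.0, -0.001]]
force: [-0.2, -0.6, -0.4]
width: 0.024
```

```bash
cat > look.py <<'E'
from h import *
import sys
np.set_printoptions(precision=4,suppress=True)
n=sys.argv[1];zt=float(sys.argv[2])
s=robot.observe();d=robot.snapshot("wrist");T=wristT(s,d)
cv2.imwrite(f"pics/w{n}.png",d["image"][:,:,::-1])
t=robot.snapshot("top");sc=robot.snapshot("scene")
print(s["clock"],s["ee_pos"],s["force"],s["width"])
R=[]
for k,q,TT in(("wrist",d,T),("top",t,None),("scene",sc,None)):
    hsv=cv2.cvtColor(q["image"],cv2.COLOR_RGB2HSV)
    m=cv2.inRange(hsv,(3,150,80),(14,255,255));c,l,st,ce=cv2.connectedComponentsWithStats(m)
    i=1+st[1:,4].argmax();cnt=(l==i).astype(np.uint8)
    cs=max(cv2.findContours(cnt,0,2)[0],key=cv2.contourArea);r=cv2.minAreaRect(cs);b=cv2.boxPoints(r)
    P=np.array([plane(q,u,zt,TT) for u in b])
    e=[P[1]-P[0],P[2]-P[1]];e=max(e,key=np.linalg.norm)
    print(k,"px",ce[i],st[i],"centre@z",plane(q,ce[i],zt,TT),"long",np.linalg.norm(e),"ang",np.degrees(np.arctan2(e[1],e[0]))%180)
    R.append(ray(q,ce[i],TT))
print("tri top/scene",tri(R[1],R[2]),"tri wrist/top",tri(R[0],R[1]))
a=t["image"][100:240,170:310];cv2.imwrite(f"pics/t{n}.png",cv2.resize(cv2.convertScaleAbs(a,alpha=1.6),None,fx=4.2,fy=4.2)[:,:,::-1])
E
python3 look.py 3 0.1235
```

```text
5.8333 [0.5701 0.2706 0.1788] [-0.1603 -0.586  -0.3632] 0.024023374844146593
wrist px [341.2111 148.132 ] [334 120  17  52 341] centre@z [0.5537 0.3297 0.1235] long 0.03744128821240333 ang 121.24741035854191
top px [414.4351 188.2343] [405 178  20  22 239] centre@z [ 0.5213 -0.0307  0.1235] long 0.041045745340597295 ang 144.0016948236616
scene px [389.7288 155.2644] [378 147  24  18 295] centre@z [0.4818 0.0115 0.1235] long 0.053397587787390274 ang 132.81472986573954
tri top/scene (array([ 0.5334, -0.052 ,  0.0515]), np.float64(0.0006777045562824168)) tri wrist/top (array([0.3389, 0.3944, 1.5333]), np.float64(0.11920524519426327))
```

View pics/w3.png

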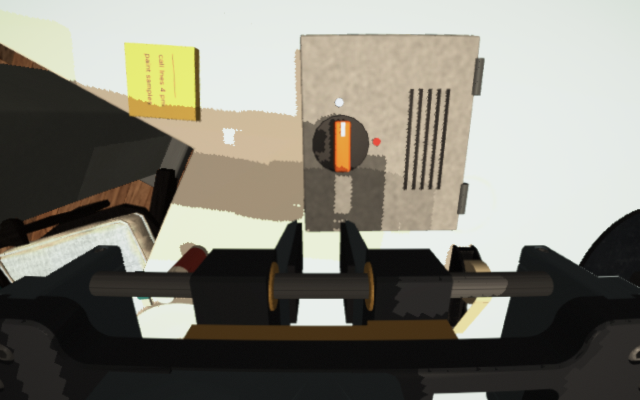

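View pics/t3.png

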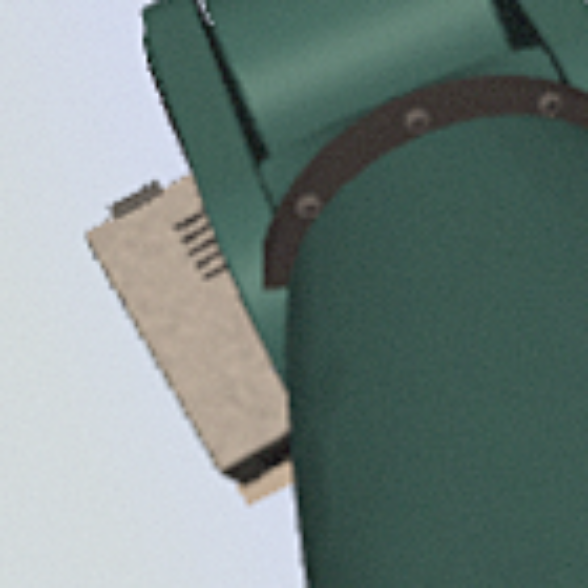

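Call:
servo_tool:
  series:
    - [0.45, [0, 20, 5], [0, 0, 0]]
    - [0.45, [0, 40, 10], [0, 0, 0]]
    - [0.45, [0, 59.5, 15], [0, 0, 0]]
    - [0.45, [0, 59.5, 15], [0, 0, 0]]
    - [0.45, [15, 59.5, 15], [0, 0, 0]]
    - [0.45, [35, 59.5, 15], [0, 0, 0]]
    - [0.45, [50, 59.5, 15], [0, 0, 0]]
    - [0.45, [60, 59.5, 15], [0, 0, 0]]
    - [0.45, [60, 59.5, 15], [0, 0, 0]]
    - [0.45, [60, 59.5, 15], [0, 0, 0]]
  grip_force: 5

```text
clock: 6.82
ee_pos: [0.5537, 0.3293, 0.1183]
eef_rot: [[-0.002, -0.494, 0.87], [-0.001, 0.87, 0.494], [-1.0, 0.0, -0.003]]
force: [-0.1, 0.3, 0.5]
width: 0.0409
```

```bash
python3 look.py 4 0.1235 | head -2
```

```text
6.8167 [0.5537 0.3293 0.1183] [-0.0679  0.3314  0.4586] 0.04091728715833313
wrist px [322.4764 246.3555] [313 218  20  55 976] centre@z [0.5504 0.3372 0.1235] long 0.03482521476710278 ang 120.31987051238028
```

View pics/w4.png

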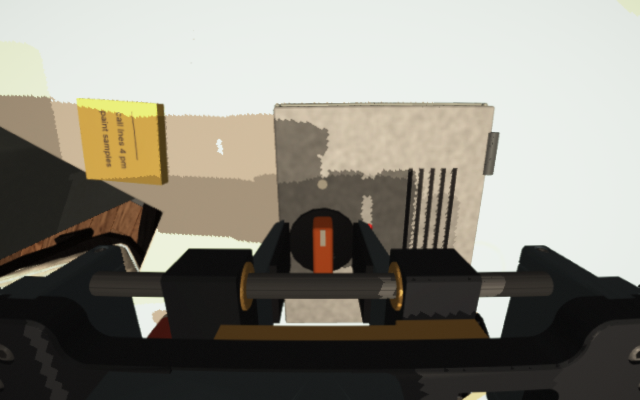

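Call:
servo_tool:
  series:
    - [0.1, [0, 0, 0], [0, 0, 0]]
    - [0.1, [0, 0, 0], [0, 0, 0]]
    - [0.1, [0, 0, 0], [0, 0, 0]]
    - [0.1, [0, 0, 0], [0, 0, 0]]
    - [0.1, [0, 0, 0], [0, 0, 0]]
    - [0.1, [0, 0, 0], [0, 0, 0]]
  grip_force: 4

```text
clock: 7.47
ee_pos: [0.5545, 0.33, 0.1199]
eef_rot: [[0.0, -0.494, 0.869], [0.0, 0.869, 0.494], [-1.0, 0.0, 0.0]]
force: [1.4, 1.2, 1.4]
width: 0.0119
```

```bash
cat > st.py <<'E'
from h import *
np.set_printoptions(precision=4,suppress=True)
for i in range(3):
    s=robot.observe();print(s["clock"],s["ee_pos"],s["force"],s["wrist_torque"],s["dq"].max());robot.snapshot("top")
E
python3 st.py
```

```text
7.4667 [0.5545 0.33   0.1199] [1.4057 1.2302 1.3761] [ 0.1299 -0.3148 -0.0186] 0.0017305970024901426
7.5167 [0.5545 0.33   0.1199] [1.7207 1.8936 1.3175] [ 0.1167 -0.2753 -0.0116] 0.0011447865874872145
7.5667 [0.5545 0.33   0.1199] [0.5476 0.8803 1.3452] [ 0.1617 -0.335   0.0129] 0.0013384071377737328
```

Call:
servo_tool:
  series:
    - [0.1, [2, 0, 0], [0, 0, 0]]
    - [0.1, [4, 0, 0], [0, 0, 0]]
    - [0.1, [6, 0, 0], [0, 0, 0]]
    - [0.1, [7.5, 0, 0], [0, 0, 0]]
    - [0.1, [8.5, 0, 0], [0, 0, 0]]
    - [0.1, [9, 0, 0], [0, 0, 0]]
    - [0.1, [9, 0, 0], [0, 0, 0]]
    - [0.1, [9, 0, 0], [0, 0, 0]]

```text
clock: 8.28
ee_pos: [0.5545, 0.3301, 0.111]
eef_rot: [[0.0, -0.494, 0.869], [0.0, 0.869, 0.494], [-1.0, 0.0, 0.0]]
force: [0.2, 0.6, 3.8]
width: 0.0122
```

```bash
python3 st.py
```

```text
8.2833 [0.5545 0.3301 0.111 ] [0.1639 0.578  3.7618] [ 0.0889 -0.1953  0.0246] 0.0030415738486114937
8.3333 [0.5545 0.3301 0.111 ] [0.9809 0.987  4.4981] [ 0.0878 -0.192  -0.0154] 0.001051009125592432
8.3833 [0.5545 0.3301 0.111 ] [-0.6779  0.0689  3.5404] [ 0.0833 -0.1342  0.0571] 0.002320095632250432
```

Call:
servo_tool:
  series:
    - [0.1, [0.3, 0, 0], [0, 0, 0]]
    - [0.1, [0.6, 0, 0], [0, 0, 0]]
    - [0.1, [0.6, 0, 0], [0, 0, 0]]
    - [0.1, [0.6, 0, 0], [0, 0, 0]]

```text
clock: 8.77
ee_pos: [0.5545, 0.33, 0.1104]
eef_rot: [[0.0, -0.494, 0.869], [0.0, 0.869, 0.494], [-1.0, 0.0, 0.0]]
force: [-0.2, 0.7, 3.9]
width: 0.0118
```

Call:
servo_tool:
  series:
    - [0.1, [0.3, 0, 0], [0, 0, 0]]
    - [0.1, [0.5, 0, 0], [0, 0, 0]]
    - [0.1, [0.5, 0, 0], [0, 0, 0]]
    - [0.1, [0.5, 0, 0], [0, 0, 0]]

```text
clock: 9.1
ee_pos: [0.5545, 0.3301, 0.1099]
eef_rot: [[0.0, -0.494, 0.869], [0.0, 0.869, 0.494], [-1.0, 0.0, 0.0]]
force: [0.0, 0.1, 4.4]
width: 0.0121
```

Call:
servo_tool:
  series:
    - [0.1, [0.3, 0, 0], [0, 0, 0]]
    - [0.1, [0.5, 0, 0], [0, 0, 0]]
    - [0.1, [0.5, 0, 0], [0, 0, 0]]
    - [0.1, [0.5, 0, 0], [0, 0, 0]]

```text
clock: 9.43
ee_pos: [0.5545, 0.3301, 0.1094]
eef_rot: [[0.0, -0.494, 0.869], [0.0, 0.869, 0.494], [-1.0, 0.0, 0.0]]
force: [-0.1, -0.5, 4.5]
width: 0.0118
```

Call:
servo_tool:
  series:
    - [0.1, [0.3, 0, 0], [0, 0, 0]]
    - [0.1, [0.5, 0, 0], [0, 0, 0]]
    - [0.1, [0.5, 0, 0], [0, 0, 0]]
    - [0.1, [0.5, 0, 0], [0, 0, 0]]

```text
clock: 9.77
ee_pos: [0.5545, 0.3301, 0.1089]
eef_rot: [[0.0, -0.494, 0.869], [0.0, 0.869, 0.494], [-1.0, 0.0, 0.0]]
force: [-0.9, 0.5, 4.3]
width: 0.0118
```

Call:
servo_tool:
  series:
    - [0.1, [0.3, 0, 0], [0, 0, 0]]
    - [0.1, [0.5, 0, 0], [0, 0, 0]]
    - [0.1, [0.5, 0, 0], [0, 0, 0]]
    - [0.1, [0.5, 0, 0], [0, 0, 0]]

```text
clock: 10.1
ee_pos: [0.5545, 0.3301, 0.1084]
eef_rot: [[0.0, -0.494, 0.869], [0.0, 0.869, 0.494], [-1.0, 0.0, 0.0]]
force: [0.0, 1.0, 4.6]
width: 0.0121
```

Call:
servo_tool:
  series:
    - [0.1, [0.3, 0, 0], [0, 0, 0]]
    - [0.1, [0.5, 0, 0], [0, 0, 0]]
    - [0.1, [0.5, 0, 0], [0, 0, 0]]
    - [0.1, [0.5, 0, 0], [0, 0, 0]]

```text
clock: 10.43
ee_pos: [0.5546, 0.3301, 0.1079]
eef_rot: [[0.0, -0.494, 0.869], [0.0, 0.869, 0.494], [-1.0, 0.0, 0.0]]
force: [-1.3, 0.1, 5.4]
width: 0.0118
```

Call:
servo_tool:
  series:
    - [0.1, [0.3, 0, 0], [0, 0, 0]]
    - [0.1, [0.5, 0, 0], [0, 0, 0]]
    - [0.1, [0.5, 0, 0], [0, 0, 0]]
    - [0.1, [0.5, 0, 0], [0, 0, 0]]

```text
clock: 10.77
ee_pos: [0.5545, 0.3301, 0.1073]
eef_rot: [[0.0, -0.494, 0.869], [0.0, 0.869, 0.494], [-1.0, 0.0, 0.0]]
force: [-0.7, 0.6, 4.7]
width: 0.012
```

Call:
servo_tool:
  series:
    - [0.1, [0.3, 0, 0], [0, 0, 0]]
    - [0.1, [0.5, 0, 0], [0, 0, 0]]
    - [0.1, [0.5, 0, 0], [0, 0, 0]]
    - [0.1, [0.5, 0, 0], [0, 0, 0]]

```text
clock: 11.1
ee_pos: [0.5546, 0.3301, 0.1069]
eef_rot: [[0.0, -0.494, 0.869], [0.0, 0.869, 0.494], [-1.0, 0.0, 0.0]]
force: [0.2, 0.3, 4.4]
width: 0.0118
```

Call:
servo_tool:
  series:
    - [0.1, [0.3, 0, 0], [0, 0, 0]]
    - [0.1, [0.5, 0, 0], [0, 0, 0]]
    - [0.1, [0.5, 0, 0], [0, 0, 0]]
    - [0.1, [0.5, 0, 0], [0, 0, 0]]

```text
clock: 11.43
ee_pos: [0.5545, 0.33, 0.1064]
eef_rot: [[0.0, -0.494, 0.869], [0.0, 0.869, 0.494], [-1.0, 0.0, 0.0]]
force: [-0.5, -0.1, 5.0]
width: 0.012
```

Call:
servo_tool:
  series:
    - [0.1, [0.3, 0, 0], [0, 0, 0]]
    - [0.1, [0.5, 0, 0], [0, 0, 0]]
    - [0.1, [0.5, 0, 0], [0, 0, 0]]
    - [0.1, [0.5, 0, 0], [0, 0, 0]]

```text
clock: 11.77
ee_pos: [0.5546, 0.3301, 0.1059]
eef_rot: [[0.0, -0.494, 0.869], [0.0, 0.869, 0.494], [-1.0, 0.0, 0.0]]
force: [0.1, 0.1, 5.5]
width: 0.0118
```

Call:
servo_tool:
  series:
    - [0.1, [0.3, 0, 0], [0, 0, 0]]
    - [0.1, [0.5, 0, 0], [0, 0, 0]]
    - [0.1, [0.5, 0, 0], [0, 0, 0]]
    - [0.1, [0.5, 0, 0], [0, 0, 0]]

```text
clock: 12.1
ee_pos: [0.5545, 0.3301, 0.1054]
eef_rot: [[0.0, -0.494, 0.869], [0.0, 0.869, 0.494], [-1.0, 0.0, 0.0]]
force: [0.0, -0.4, 6.8]
width: 0.0121
```

```bash
python3 st.py
```

```text
12.1 [0.5545 0.3301 0.1054] [ 0.0116 -0.3893  6.781 ] [-0.022  -0.0147  0.0471] 0.0011122936314886737
12.15 [0.5545 0.3301 0.1054] [0.4269 0.4519 5.2329] [ 0.0018 -0.0512  0.0354] 0.000994120062798133
12.2 [0.5545 0.33   0.1054] [-0.9519 -0.6758  5.5911] [-0.0589  0.0211 -0.0153] 0.0011976922726159285
```

Noise; not the stop yet.

Call:
servo_tool:
  series:
    - [0.1, [0.3, 0, 0], [0, 0, 0]]
    - [0.1, [0.5, 0, 0], [0, 0, 0]]
    - [0.1, [0.5, 0, 0], [0, 0, 0]]
    - [0.1, [0.5, 0, 0], [0, 0, 0]]

```text
clock: 12.58
ee_pos: [0.5546, 0.3301, 0.1049]
eef_rot: [[0.0, -0.494, 0.869], [0.0, 0.869, 0.494], [-1.0, 0.0, 0.0]]
force: [-1.0, 0.1, 4.7]
width: 0.0119
```

Call:
servo_tool:
  series:
    - [0.1, [0.3, 0, 0], [0, 0, 0]]
    - [0.1, [0.5, 0, 0], [0, 0, 0]]
    - [0.1, [0.5, 0, 0], [0, 0, 0]]
    - [0.1, [0.5, 0, 0], [0, 0, 0]]

```text
clock: 12.92
ee_pos: [0.5546, 0.3301, 0.1045]
eef_rot: [[0.0, -0.494, 0.869], [0.0, 0.869, 0.494], [-1.0, 0.0, 0.0]]
force: [-1.2, -0.3, 5.7]
width: 0.0119
```

Call:
servo_tool:
  series:
    - [0.1, [0.3, 0, 0], [0, 0, 0]]
    - [0.1, [0.5, 0, 0], [0, 0, 0]]
    - [0.1, [0.5, 0, 0], [0, 0, 0]]
    - [0.1, [0.5, 0, 0], [0, 0, 0]]

```text
clock: 13.25
ee_pos: [0.5545, 0.3301, 0.104]
eef_rot: [[0.0, -0.494, 0.869], [0.0, 0.869, 0.494], [-1.0, 0.0, 0.0]]
force: [-0.0, 0.0, 4.9]
width: 0.0119
```

Call:
servo_tool:
  series:
    - [0.1, [0.3, 0, 0], [0, 0, 0]]
    - [0.1, [0.5, 0, 0], [0, 0, 0]]
    - [0.1, [0.5, 0, 0], [0, 0, 0]]
    - [0.1, [0.5, 0, 0], [0, 0, 0]]

```text
clock: 13.58
ee_pos: [0.5545, 0.3301, 0.1036]
eef_rot: [[0.0, -0.494, 0.869], [0.0, 0.869, 0.494], [-1.0, 0.0, 0.0]]
force: [-0.2, -0.3, 6.4]
width: 0.0117
```

```bash
python3 st.py;python3 look.py 5 0.11 | head -2
```

```text
13.5833 [0.5545 0.3301 0.1036] [-0.1916 -0.3206  6.4165] [-0.0336 -0.0144 -0.0017] 0.001415172852600911
13.6333 [0.5546 0.3301 0.1036] [-0.769   1.6086  5.2797] [-0.0325 -0.0325 -0.0061] 0.0005623956593529091
13.6833 [0.5545 0.33   0.1036] [-0.4518 -0.7305  6.9838] [-0.0388  0.0071 -0.0169] 0.001106062517227591
13.7333 [0.5545 0.3301 0.1036] [-0.2456 -0.4214  5.9581] 0.01195233328353892
wrist px [320.5741 247.7772] [311 220  20  53 911] centre@z [0.5504 0.3371 0.11  ] long 0.033349519926194233 ang 120.21564022829747
```

View pics/w5.png

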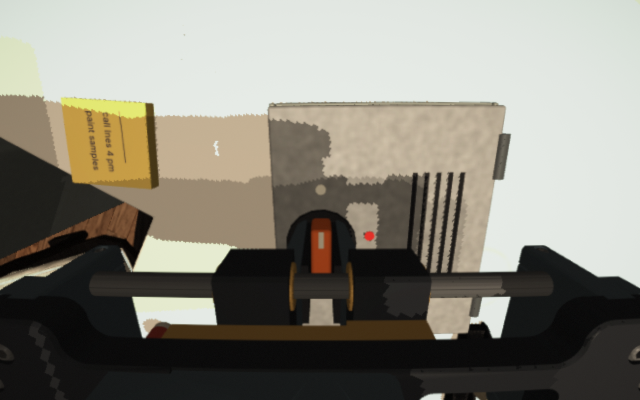

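Call:
servo_tool:
  series:
    - [0.1, [0.3, 0, 0], [0, 0, 0]]
    - [0.1, [0.5, 0, 0], [0, 0, 0]]
    - [0.1, [0.5, 0, 0], [0, 0, 0]]
    - [0.1, [0.5, 0, 0], [0, 0, 0]]

```text
clock: 14.22
ee_pos: [0.5546, 0.3301, 0.1032]
eef_rot: [[0.0, -0.494, 0.869], [0.0, 0.869, 0.494], [-1.0, 0.0, 0.0]]
force: [-1.1, 0.5, 6.1]
width: 0.012
```

Call:
servo_tool:
  series:
    - [0.1, [0.3, 0, 0], [0, 0, 0]]
    - [0.1, [0.5, 0, 0], [0, 0, 0]]
    - [0.1, [0.5, 0, 0], [0, 0, 0]]
    - [0.1, [0.5, 0, 0], [0, 0, 0]]

```text
clock: 14.55
ee_pos: [0.5546, 0.3301, 0.1027]
eef_rot: [[0.0, -0.494, 0.869], [0.0, 0.869, 0.494], [-1.0, 0.0, 0.0]]
force: [-0.8, 0.1, 5.7]
width: 0.0118
```

Call:
servo_tool:
  series:
    - [0.1, [0.3, 0, 0], [0, 0, 0]]
    - [0.1, [0.5, 0, 0], [0, 0, 0]]
    - [0.1, [0.5, 0, 0], [0, 0, 0]]
    - [0.1, [0.5, 0, 0], [0, 0, 0]]

```text
clock: 14.88
ee_pos: [0.5545, 0.3301, 0.1023]
eef_rot: [[0.0, -0.494, 0.869], [0.0, 0.869, 0.494], [-1.0, 0.0, 0.0]]
force: [-1.1, -1.1, 6.3]
width: 0.0121
```

Call:
servo_tool:
  series:
    - [0.1, [0.3, 0, 0], [0, 0, 0]]
    - [0.1, [0.5, 0, 0], [0, 0, 0]]
    - [0.1, [0.5, 0, 0], [0, 0, 0]]
    - [0.1, [0.5, 0, 0], [0, 0, 0]]

```text
clock: 15.22
ee_pos: [0.5546, 0.3301, 0.1019]
eef_rot: [[0.0, -0.494, 0.869], [0.0, 0.869, 0.494], [-1.0, 0.0, 0.0]]
force: [-0.7, 0.4, 6.3]
width: 0.012
```

Call:
servo_tool:
  series:
    - [0.1, [0.3, 0, 0], [0, 0, 0]]
    - [0.1, [0.5, 0, 0], [0, 0, 0]]
    - [0.1, [0.5, 0, 0], [0, 0, 0]]
    - [0.1, [0.5, 0, 0], [0, 0, 0]]

```text
clock: 15.55
ee_pos: [0.5546, 0.3301, 0.1015]
eef_rot: [[0.0, -0.494, 0.869], [0.0, 0.869, 0.494], [-1.0, 0.0, 0.0]]
force: [-1.2, -0.0, 6.6]
width: 0.012
```

Call:
servo_tool:
  series:
    - [0.1, [0.3, 0, 0], [0, 0, 0]]
    - [0.1, [0.5, 0, 0], [0, 0, 0]]
    - [0.1, [0.5, 0, 0], [0, 0, 0]]
    - [0.1, [0.5, 0, 0], [0, 0, 0]]

```text
clock: 15.88
ee_pos: [0.5545, 0.3301, 0.1011]
eef_rot: [[-0.0, -0.494, 0.869], [0.0, 0.869, 0.494], [-1.0, 0.0, 0.0]]
force: [-0.6, -0.6, 7.1]
width: 0.012
```

Call:
servo_tool:
  series:
    - [0.1, [0.3, 0, 0], [0, 0, 0]]
    - [0.1, [0.5, 0, 0], [0, 0, 0]]
    - [0.1, [0.5, 0, 0], [0, 0, 0]]
    - [0.1, [0.5, 0, 0], [0, 0, 0]]

```text
clock: 16.22
ee_pos: [0.5546, 0.3301, 0.1008]
eef_rot: [[-0.0, -0.494, 0.869], [0.0, 0.869, 0.494], [-1.0, 0.0, -0.0]]
force: [-1.4, 0.3, 6.9]
width: 0.0122
```

Call:
servo_tool:
  series:
    - [0.1, [0.3, 0, 0], [0, 0, 0]]
    - [0.1, [0.6, 0, 0], [0, 0, 0]]
    - [0.1, [0.6, 0, 0], [0, 0, 0]]
    - [0.1, [0.6, 0, 0], [0, 0, 0]]

```text
clock: 16.55
ee_pos: [0.5546, 0.3301, 0.1005]
eef_rot: [[-0.0, -0.494, 0.869], [0.0, 0.869, 0.494], [-1.0, 0.0, -0.0]]
force: [-1.9, -0.4, 9.3]
width: 0.0122
```

```bash
python3 st.py
```

```text
16.55 [0.5546 0.3301 0.1005] [-1.8835 -0.3928  9.282 ] [-0.1797  0.2461  0.0135] 0.0010993208996633143
16.6 [0.5546 0.3301 0.1004] [-3.2044 -0.4955 10.1114] [-0.1878  0.2786  0.0457] 0.0014008176614418962
16.65 [0.5546 0.3301 0.1005] [-1.9202 -1.2438  8.7204] [-0.1871  0.2728 -0.0244] 0.0007917012523506876
```

Call:
servo_tool:
  series:
    - [0.1, [0.3, 0, 0], [0, 0, 0]]
    - [0.1, [0.5, 0, 0], [0, 0, 0]]
    - [0.1, [0.5, 0, 0], [0, 0, 0]]
    - [0.1, [0.5, 0, 0], [0, 0, 0]]

```text
clock: 17.03
ee_pos: [0.5546, 0.3301, 0.1003]
eef_rot: [[-0.0, -0.494, 0.869], [-0.0, 0.869, 0.494], [-1.0, 0.0, -0.0]]
force: [-3.1, -1.5, 11.0]
width: 0.012
```

```bash
python3 st.py
```

```text
17.0333 [0.5546 0.3301 0.1003] [-3.0504 -1.4742 11.0453] [-0.2492  0.4253  0.0409] 0.001077700767076508
17.0833 [0.5546 0.3301 0.1003] [-2.973  -1.5894 11.3315] [-0.1946  0.3716  0.0337] 0.0010078565754427348
17.1333 [0.5546 0.3301 0.1003] [-2.0378 -0.8891 10.1454] [-0.2171  0.3746  0.0136] 0.001170253810688324
```

Call:
servo_tool:
  series:
    - [0.1, [0.4, 0, 0], [4, 0, 0]]
    - [0.1, [0.4, 0, 0], [8, 0, 0]]
    - [0.1, [0.4, 0, 0], [12, 0, 0]]
    - [0.1, [0.4, 0, 0], [16, 0, 0]]
    - [0.1, [0.4, 0, 0], [20, 0, 0]]
    - [0.1, [0.4, 0, 0], [20, 0, 0]]
  grip_force: 8

```text
clock: 17.68
ee_pos: [0.5545, 0.3301, 0.1003]
eef_rot: [[-0.001, -0.163, 0.987], [-0.0, 0.987, 0.163], [-1.0, -0.0, -0.001]]
force: [-2.6, -1.1, 11.8]
width: 0.012
```

```bash
python3 st.py; python3 look.py 6 0.106|head -2
```

```text
17.6833 [0.5545 0.3301 0.1003] [-2.5958 -1.0952 11.7849] [-0.3345  0.557   0.01  ] 0.0007486800286312776
17.7333 [0.5545 0.3301 0.1003] [-2.972  -1.3092 10.7636] [-0.3074  0.4945 -0.0432] 0.0015445174545589847
17.7833 [0.5545 0.3301 0.1003] [-2.9957 -1.0171 11.5034] [-0.3319  0.5156  0.0129] 0.0010411251300549143
17.8333 [0.5545 0.3301 0.1002] [-3.5927 -1.6842 11.1478] 0.011723402647241728
wrist px [320.5527 248.5798] [311 220  20  53 883] centre@z [0.553  0.3372 0.106 ] long 0.03351415949183989 ang 99.06205120184693
```

View pics/w6.png

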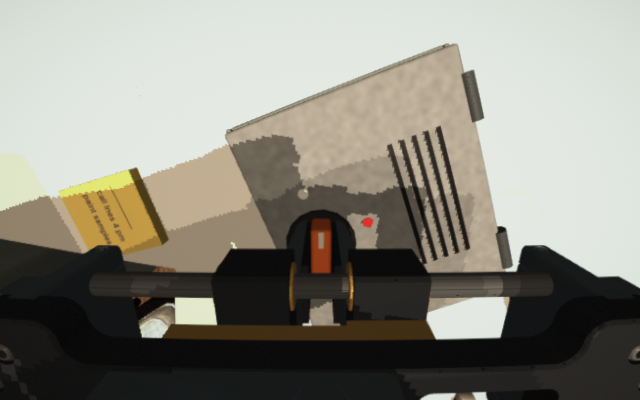

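Call:
servo_tool:
  series:
    - [0.1, [0.4, 0, 0], [5, 0, 0]]
    - [0.1, [0.4, 0, 0], [10, 0, 0]]
    - [0.1, [0.4, 0, 0], [15, 0, 0]]
    - [0.1, [0.4, 0, 0], [20, 0, 0]]
    - [0.1, [0.4, 0, 0], [25, 0, 0]]
    - [0.1, [0.4, 0, 0], [30, 0, 0]]
    - [0.1, [0.4, 0, 0], [35, 0, 0]]
    - [0.1, [0.4, 0, 0], [40, 0, 0]]
    - [0.1, [0.4, 0, 0], [45, 0, 0]]
    - [0.1, [0.4, 0, 0], [50, 0, 0]]
    - [0.1, [0.4, 0, 0], [55, 0, 0]]
    - [0.1, [0.4, 0, 0], [60, 0, 0]]
    - [0.1, [0.4, 0, 0], [64, 0, 0]]
    - [0.1, [0.4, 0, 0], [67, 0, 0]]
    - [0.1, [0.4, 0, 0], [69, 0, 0]]
    - [0.1, [0.4, 0, 0], [69, 0, 0]]

```text
clock: 19.32
ee_pos: [0.5542, 0.3302, 0.1002]
eef_rot: [[-0.001, 0.862, 0.507], [-0.0, 0.507, -0.862], [-1.0, -0.001, -0.001]]
force: [-5.6, -0.3, 11.6]
width: 0.0122
```

```bash
python3 st.py; python3 look.py 7 0.106|head -2
```

```text
19.3167 [0.5542 0.3302 0.1002] [-5.6421 -0.2745 11.5986] [-0.0269  0.97    0.0016] 0.0005160393022744932
19.3667 [0.5542 0.3302 0.1002] [-4.9936 -0.0553 11.9131] [-0.0085  0.9549  0.0003] 0.0004386932228938739
19.4167 [0.5542 0.3302 0.1002] [-4.7349 -0.0463 11.3657] [ 0.0083  0.9459 -0.0739] 0.0009319153280104209
19.4667 [0.5542 0.3302 0.1002] [-4.0553  0.4137 11.889 ] 0.012221197405214124
wrist px [320.7129 252.2156] [311 229  20  44 742] centre@z [0.5577 0.3329 0.106 ] long 0.028047873142926276 ang 30.051497669035825
```

View pics/w7.png

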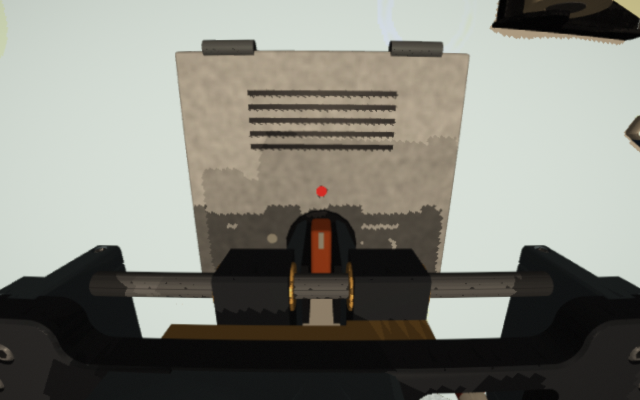

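Call:
servo_tool:
  series:
    - [0.1, [0.2, 0, 0], [1, 0, 0]]
    - [0.1, [0, 0, 0], [1, 0, 0]]
    - [0.1, [-1, 0, 0], [1, 0, 0]]
    - [0.1, [-2, 0, 0], [1, 0, 0]]
    - [0.1, [-3, 0, 0], [1, 0, 0]]
    - [0.1, [-4, 0, 0], [1, 0, 0]]
    - [0.1, [-5, 0, 0], [1, 0, 0]]
    - [0.1, [-6, 0, 0], [1, 0, 0]]
    - [0.1, [-6, 0, 0], [1, 0, 0]]
  grip_force: 4

```text
clock: 20.37
ee_pos: [0.5539, 0.3301, 0.1059]
eef_rot: [[-0.002, 0.869, 0.494], [-0.0, 0.494, -0.869], [-1.0, -0.002, -0.001]]
force: [-1.3, 1.1, 0.2]
width: 0.0118
```

```bash
python3 st.py
```

```text
20.3667 [0.5539 0.3301 0.1059] [-1.3171  1.0887  0.1647] [ 0.1009  0.2717 -0.0142] 0.0013761502906445796
20.4167 [0.5539 0.33   0.1058] [-1.9315  0.3809  0.232 ] [ 0.0776  0.2993 -0.0453] 0.0015711318344771973
20.4667 [0.5539 0.33   0.1059] [-1.1018  1.0854 -0.298 ] [ 0.0634  0.303  -0.0436] 0.0015753770833038488
```

Call:
servo_tool:
  series:
    - [0.4, [0, 0, 0], [0, 0, 0]]
    - [0.4, [0, 0, 0], [0, 0, 0]]
    - [0.4, [0, 0, 0], [0, 0, 0]]
    - [0.4, [0, 0, 0], [0, 0, 0]]
    - [0.4, [-10, 0, 0], [0, 0, 0]]
    - [0.4, [-30, 0, 0], [0, 0, 0]]
    - [0.4, [-60, 0, 0], [0, 0, 0]]
    - [0.4, [-90, -30, 0], [0, 0, 0]]
    - [0.4, [-110, -60, 0], [0, 0, 0]]
    - [0.4, [-110, -60, 0], [0, 0, 0]]
    - [0.4, [-110, -60, 0], [0, 0, 0]]

```text
clock: 21.43
ee_pos: [0.5018, 0.3004, 0.2182]
eef_rot: [[0.001, 0.869, 0.494], [0.001, 0.494, -0.869], [-1.0, 0.001, -0.001]]
force: [0.1, 0.1, -0.8]
width: 0.0366
```

```bash
python3 st.py; python3 look.py 8 0.112|head -2
```

```text
21.4333 [0.5018 0.3004 0.2182] [ 0.088   0.0973 -0.7517] [ 0.024   0.0364 -0.0526] 0.05875604935068731
21.4833 [0.5022 0.3006 0.2171] [-0.5345  0.7432 -0.541 ] [ 0.0152 -0.0182  0.0195] 0.04318920386783809
21.5333 [0.5023 0.3006 0.2163] [ 0.5919  0.9504 -0.1669] [-0.031  -0.0049 -0.0561] 0.026846049055806356
21.5833 [0.5023 0.3006 0.2157] [ 0.0368 -0.2274 -0.2743] 0.03662854493799679
wrist px [320.8272 141.2369] [314 119  14  43 515] centre@z [0.5537 0.3307 0.112 ] long 0.0374602832235289 ang 29.98387558827494
```

View pics/w8.png

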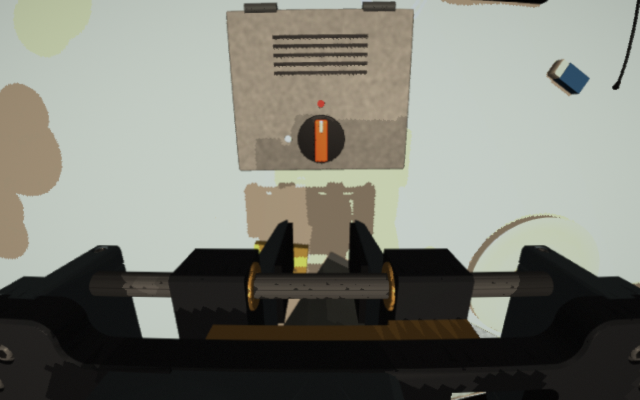

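```bash
python3 -c "
from plant import robot
print(robot.hand_in());print(robot.observe()['clock'],robot.observe()['force'])"
```

```text
the job is handed in; nothing more can be done
None
the job is handed in; nothing more can be done
```

The cover is shut and the stud looks locked. The job is handed in at about 21.6 s, but the hand-in gave no verdict.

- **Cover:** I pushed it shut at the push spot until the hand felt about 20 N. The fingertips then stood at 76 mm, the expected height of the shut cover.
- **Stud:** I pushed it in by small steps to about 15 mm until the rubber stop was felt, with 11–12 N in all. I then turned it about 90° clockwise with almost no turning resistance, let it spring back while gripped, and opened and withdrew.

**Last checks:**
- At about 5.6 mm above the pressed position, still gripped, the hand felt about 0 N.
- In the last wrist picture the bar lies along the unit's x, pointing at the red dot, at 30.0° in the world frame. The unit's own angle measured 29–30°.
- The bar measures 37.5 mm long when taken at 112 mm height. That fits a stud still held in; sprung out it would measure about 36 mm.
- The cover looks flat in that picture, and the robot touches nothing.

I never went near the other things on the desk, but I did not measure their positions again at the end. While I pushed the stud in, the force read up to about 1.5 N below the nominal spring value. I put that down to sensor offset and noise.

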